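# Take the lens off the inspection camera

## Robot

A 6-joint arm with a two-finger parallel gripper is mounted at the origin on a cart in front of the work surface, level with it; the furniture and walls round the work are solid. World frame = base frame: x ahead of the robot, y to its left, z up, the work surface at z = 0. Lengths are in m, angles in rad, forces in N, time in s.
With the tool pointing down it reaches from about 0.375 to 0.975 m from the base axis. Payload 3.8 kg.
Tool frame: the origin (TCP) lies midway between the tips of the shut fingers; the grasp point (between the pads) lies 19 mm behind it; z points along the fingers, y is the line along which they close (so a half turn about z gives the same grasp; the last joint's range is limited). The gripper opens to 85 mm and grips with 20 to 120 N. Pads are 22 mm wide; open, the fingers measure 114 mm over their backs; the gripper's body (76 mm by 85 mm) begins 54 mm behind the grasp point. The pads swing forward as they close: fully open they stand 13 mm farther back than shut.
Start: joints at [1.272, 0.264, 1.604, -0, 1.274, -0.037], TCP at [0.175, 0.652, 0.231] pointing down, gripper open.
Joint ranges: [-2.63, 2.63], [-0.94, 2.18], [0.31, 2.57], [-1.31, 4.45], [0, 2.66], [-2.55, 2.55]. Speed limits (rad/s): [2.57, 2.57, 3.14, 3.14, 3.14, 3.14].

## Interface

Orientations are given as a rotation vector (axis times angle).
In Python, from workcell import status, read_camera, workorder, masks_of gives the robot as it stands.
- The arm moves only by the tool drive_tool, never from a script. Its argument "rows" is a list of rows, each a list of 7 numbers: the turn, a rotation vector about the tool's x, y, z in degrees, then the shift along the tool's x, y, z in m, then the opening, from 0 (shut) to 1 (fully open). In form: [[ax, ay, az, tx, ty, tz, claw], ...]. A call has 1 to 8 rows; each row shifts and turns the commanded pose from where the row before left it, along the tool's axes as they then stand; what a row does not reach is not made up. A row lasts 1/12 s, in which the tool goes at most 41.7 mm and 7.16 degrees, less where a joint would pass 70% of its speed; a pose out of reach is approached as far as the arm can. A call is refused whole if a number of a shift passes 0.0417 or a number of a turn 7.16, either way. A call with a gripper value outside its range is refused whole. The fingers move at their own pace and stop on an object; "force" is the grip in N (left out, the last holds). Time passes only in rows, so rows that do not move let the fingers close. It gives the time, the measured TCP pose, the force, the opening and the grip force at its end, in the units of the state.
- status.read_state(): the state, without advancing time (a new reading comes with each control period).
- read_camera(name): name is "side" or "top" or "wrist"; returns a dict with "color" (384x512x3 uint8, red, green, blue), "intrinsics" (3x3 intrinsics, pixels), "world_from_camera" (4x4, takes a point from camera to world coordinates); the wrist camera has in their place "mount" (4x4, takes a point from camera to tool coordinates, whose origin is the TCP and whose axes are the flange's). Camera axes: x right, y up, looking along -z (the intrinsics and any distortion apply to the point x, -y, -z); pixel columns grow to the right and rows downward; lengths in m; the calibration is good to about 2 mm. A picture is of the moment at which its call begins: read the wrist's pose just before it. There is no depth.
- workorder.finish_job(): hands the job in; it is judged then, once.
Trained networks look in a picture, given as the dict that the camera call returned (one of the last four; its "shot" number tells which), for a name from the list of things; names that differ only in an ending like _2 or _b are one class to them, and where a whole thing is asked for, a point or a joint stands for the part that bears it (a point fixed in the world has none). Each returns a list of dicts, best first, with "score" (0 to 1); they miss things now and then, are a little off and sometimes report something else, mostly with a low value. They report only what shows in the picture. A call takes as long as a camera call. They do not tell look-alikes from the thing itself.
- masks_of(picture, name): "mask" (384x512 bool, what is visible of it) and "bbox" ([left, top, right, bottom] in pixels, round what is visible of it).
The state is a dict: "time": time; "q": joint angles; "joint_vel": joint speeds; "joint_torque": joint torques, N m; "tool_pos": TCP position; "tcp_rot": TCP orientation; "wrist_force": force on the tool from outside, world axes, zero at the start; "torque": the same for the moment, N m; "width": opening from 0.0 (shut) to 1.0 (fully open); "grip_force": force on a finger pad.
Only numpy, scipy, OpenCV 4.12 (cv2) and the standard library are available. Lean on these libraries where they do the work, as an engineer would, in place of code of your own. Each camera call takes 0.05 s, during which the arm holds its last target. There are 200 camera calls.

## Task

Take the lens off the inspection camera: press the red release button fully down, turn the lens anticlockwise (seen from above) by feel until it comes up against its stop, without forcing it, and lift it straight off. Then set it down gently in the blue tray, standing upright on its mount end, and let go of it, leaving the other things on the bench alone.

Things in the scene. Friction and masses are not known exactly. Their poses are not given: they have to be found in the camera images.
- camera: Grey inspection camera lying on its back, bolted to the bench; base plate 116 x 176 mm, housing 92 x 160 mm, top 45 mm above the bench. Origin: on the bench under the lens axis; z up; the red release button is 85 mm from the lens axis along +y, the cable sockets are at -y. On top a steel bayonet ring, 68 mm across and 13 mm high, carries the lens.
- release_button (a joint): Travel of the red button, 0 m = up (as it starts), 0.006 m = fully down. Round cap of 20 mm diameter; it is pressed straight down, moves at about 3 N, meets a hard end and stays where it was pushed. While it is up a pin locks the lens; the pin is clear from 0.0045 m on.
- button_top (a point): Centre of the top of the red button's cap; 68 mm above the bench when up, moving with the button. The lens's top (110 mm above the bench) is the highest thing near it.
- lens: Black lens, 0.2 to 0.45 kg. Origin: on its axis in the seating face of its aluminium flange (68 x 5 mm, red mark at +y), 58 mm above the bench when mounted; z up. Above: collar, 56 mm wide, up to 15 mm; grip with two flats facing +y and -y, 42 mm apart, 28 mm wide, 15 to 49 mm up; top 52 mm. Below: spigot to -10.5 mm, two hidden lugs. Locked, it is within 5 degrees of the camera's yaw.
- lens_grip (a point): On the lens axis between the grip flats, 36 mm above the lens's origin: close the fingers here along the lens's y, so that it cannot slip when turned.
- tray: Empty low open tray of blue board, 136 x 152 mm outside, 50 mm high, walls and floor 2 mm, standing loose on the bench. Origin: centre of its underside. The lens stands in it on its spigot, its origin then 12.5 mm above the tray's.
- motor_stator: Bystander: round wound stator, 75 mm diameter, 42 mm high; origin at the centre of its underside.
- tall_plug: Bystander: white round plug, 42 mm diameter, 48 mm high; origin at the centre of its underside.
- ball_race: Bystander: ball bearing, 75 mm diameter, 15 mm high; origin at the centre of its underside.
- tape_roll: Bystander: roll of black tape, 58 mm diameter, 19 mm high; origin at the centre of its underside.
- mount_seat (a point): Centre of the ring's upper face, 58 mm above the bench: the lens's seat. Unlocked, the lens turns anticlockwise; after 45 to 85 degrees (differs each time, invisible) its lugs meet a rigid stop. There, and up to 4 degrees before, it lifts out; free after 12 mm. Over 35 N on a lug (1.3 Nm of twist at the stop, or pulling too early) does damage; 0.2 Nm more twisting moment shows the stop.
There are look-alikes about, which are no part of the job. There is more than one size of the lens; the one meant has the size given above.

How it is judged:
On the way, in this order (a step that is already met when the one before it is completed fails the run):
1. the release button is pressed down, the lens still locked in place (value of joint release_button above 0.0045 m and angle between the x axis of lens and the x axis of camera, either way round below 0.25 rad), for 0.1 s.
2. the lens is turned by more than 35 degrees while seated in the mount (angle between the x axis of lens and the x axis of camera, either way round above 0.61 rad and distance between lens and mount_seat below 0.004 m), for 0.1 s.
At the end, for the whole second after the job is handed in: The lens stands upright (within 6 degrees) on the floor of the blue tray, inside its walls, at rest and released; the tray stands flat on the bench; the release button is still down (x of lens in the frame of tray between -0.055 and 0.055 m and y of lens in the frame of tray between -0.06 and 0.06 m and z of lens in the frame of tray below 0.017 m and angle between each of lens, tray's own z axis and vertical below 0.1 rad and height (world z) of tray below 0.01 m and value of joint release_button above 0.0045 m and linear speed of lens below 0.02 m/s); the robot touches nothing.
It fails at once if the lens is forced in its bayonet (more than 35 N on one of its two lugs, lens_c0 and lens_c1) (contact force between any of lens_c0, lens_c1 and camera above 35 N).
It fails at once if the lens is forced against its lock pin or rammed into the mount (more than 80 N between lens and camera) (contact force between lens and camera above 80 N).
It fails at once if the lens is dropped or pushed hard into the tray (more than 40 N) (contact force between lens and tray above 40 N).
It fails at once if a bystander is shifted by more than 25 mm (distance of any of motor_stator, tall_plug, ball_race, tape_roll from where it was at the start of the episode above 0.025 m).
It also fails if it takes over 70 s, if anything falls off the work surface, if the arm or the gripper's body presses on something with over 40 N, if the wrist force passes 120 N, or if a joint passes its speed limit or range.

## Working session

There is one attempt and no reset: what is moved stays moved. The work goes in short steps, Python scripts to look and compute and a tool call to move; the robot and the scene stay as the last step left them, time stands still between calls to the robot, and variables do not carry over. Pictures are saved under pics/ and viewed, at most 10 in all, crops included, and the job is handed in when it is done.

Besides the shell and the picture viewer there is one more tool, called after ">>>" in YAML: its name, and indented under it one key for each argument. drive_tool: Moves the arm, as the interface text tells. Its arguments: {"type":"object","properties":{"rows":{"type":"array"},"force":{"type":"number"}},"required":["rows"]}

```bash
mkdir -p pics; ls; cat > h.py <<'E'
import numpy as np, cv2
from scipy.spatial.transform import Rotation as R
from workcell import status, read_camera, workorder, masks_of
def cam(name):
    s=status.read_state(); p=read_camera(name)
    if 'world_from_camera' in p: T=np.array(p['world_from_camera'])
    else:
        W=np.eye(4); W[:3,:3]=R.from_rotvec(s['tcp_rot']).as_matrix(); W[:3,3]=s['tool_pos']; T=W@np.array(p['mount'])
    return p,T,np.array(p['intrinsics'])
def ray(T,K,u,v,z):
    d=T[:3,:3]@np.array([(u-K[0,2])/K[0,0],-(v-K[1,2])/K[1,1],-1]); o=T[:3,3]
    return o+d*(z-o[2])/d[2]
def proj(T,K,X):
    c=T[:3,:3].T@(np.array(X)-T[:3,3]); return np.array([K[0,0]*c[0]/-c[2]+K[0,2],K[1,1]*-c[1]/-c[2]+K[1,2]])
def save(p,n,crop=None,s=1):
    im=p['color'][:,:,::-1]
    if crop: im=im[crop[1]:crop[3],crop[0]:crop[2]]
    cv2.imwrite('pics/'+n,cv2.resize(im,None,fx=s,fy=s,interpolation=cv2.INTER_CUBIC))
E
python3 - <<'E'
from h import *
print(status.read_state())
ps=[cam('top'),cam('side')]
im=np.hstack([cv2.resize(p['color'],(400,300)) for p,_,_ in ps])
save(ps[0][0],'top.png',s=1.5)
save(ps[1][0],'side.png',s=1.5)
for n,(p,T,K) in zip(['top','side'],ps):
    print(n,T.round(3).tolist(),K.round(1).tolist(), [k for k in p])
    for t in ['camera','lens','release_button','tray','motor_stator','tall_plug','ball_race','tape_roll']:
        for m in masks_of(p,t):
            ys,xs=np.nonzero(m['mask']); print(t,round(m['score'],2),m['bbox'],xs.mean().round(1),ys.mean().round(1), ray(T,K,xs.mean(),ys.mean(),0.03).round(3))
E
```

```text
pics
{'time': 0.0, 'q': array([ 1.27211020e+00,  2.64742844e-01,  1.60537173e+00,  4.18038340e-05,
        1.27370016e+00, -3.69101805e-02]), 'joint_vel': array([-1.18560545e-03,  3.15055470e-04,  6.61729915e-04,  3.81766806e-05,
       -9.09831206e-04,  1.40112491e-03]), 'joint_torque': array([ 1.20581917e-03, -5.15128040e+01, -3.67320764e+01,  1.10673059e-04,
        1.31482515e-02,  5.43026744e-06]), 'tool_pos': array([0.17446788, 0.65130812, 0.2299702 ]), 'tcp_rot': array([-0.40998893, -3.11430932,  0.00343048]), 'wrist_force': array([ 0.33850946,  0.47115922, -0.40127328]), 'torque': array([-0.00181861, -0.02324533, -0.03585752]), 'grip_force': 0.0, 'width': 0.9966563058480352}
top [[0.026, 0.993, -0.115, 0.434], [-1.0, 0.026, 0.001, 0.07], [0.004, 0.115, 0.993, 1.293], [0.0, 0.0, 0.0, 1.0]] [[471.9, 0.0, 257.2], [0.0, 471.9, 185.1], [0.0, 0.0, 1.0]] ['color', 'intrinsics', 'world_from_camera', 'shot']
camera 0.71 [191.0, 178.0, 258.8, 225.0] 222.7 200.3 [0.537 0.16  0.03 ]
lens 0.87 [219.9, 187.9, 243.0, 210.7] 230.9 197.3 [0.546 0.138 0.03 ]
lens 0.79 [195.5, 249.0, 214.3, 259
[... 922 characters left out ...]
179.3 [0.558 0.223 0.03 ]
lens 0.82 [285.4, 196.7, 303.1, 214.8] 291.9 207.0 [0.664 0.048 0.03 ]
lens 0.6 [185.7, 177.6, 201.1, 196.1] 193.3 187.9 [0.403 0.199 0.03 ]
tray 0.71 [204.9, 235.4, 286.4, 305.7] 245.1 267.8 [ 0.503 -0.181  0.03 ]
tray 0.44 [205.5, 213.0, 221.5, 236.2] 211.6 224.9 [0.442 0.001 0.03 ]
motor_stator 0.63 [327.0, 211.7, 355.5, 238.0] 340.1 224.4 [ 0.767 -0.054  0.03 ]
tall_plug 0.78 [204.6, 215.2, 220.3, 237.6] 211.2 225.1 [0.441 0.    0.03 ]
ball_race 0.89 [350.7, 256.9, 375.3, 278.2] 361.5 266.3 [ 0.763 -0.221  0.03 ]
ball_race 0.33 [168.3, 164.3, 189.0, 178.0] 181.2 170.0 [0.371 0.318 0.03 ]
tape_roll 0.55 [168.6, 164.9, 189.0, 176.4] 180.3 169.8 [0.368 0.32  0.03 ]
```

View pics/top.png

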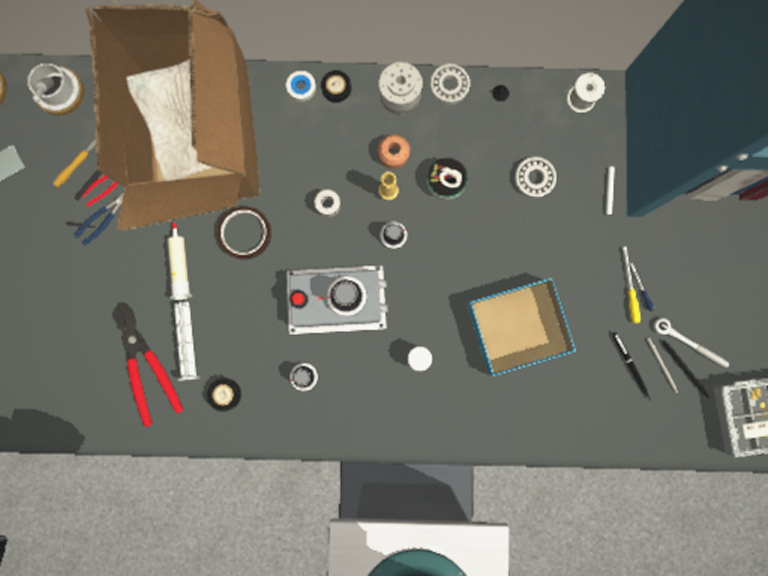

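View pics/side.png

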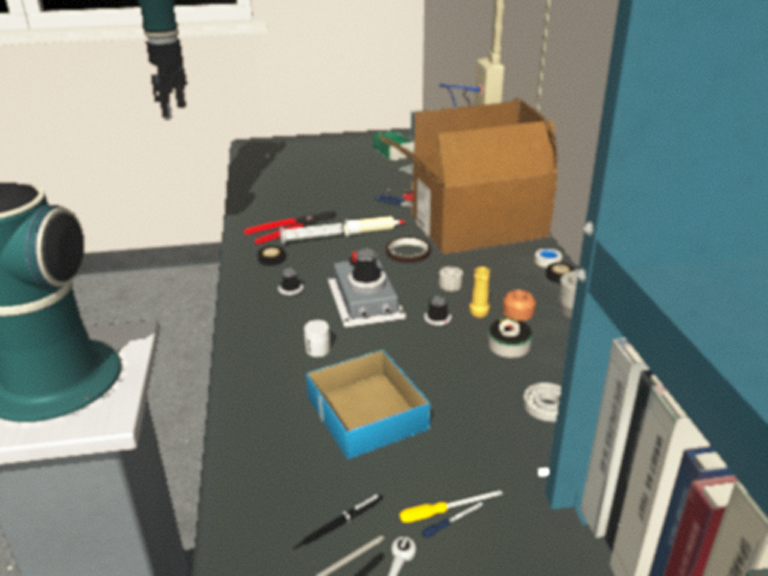

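The top picture shows the grey camera at about (224,200), with the red button at (199,199) and the mounted lens at (231,197). The tray is at (348,218). Three things could be taken for the lens: the one on the camera (231,197), and two smaller loose ones at (202,251) and (262,157). I choose the large one on the camera and will check it in a close crop.

```bash
python3 - <<'E'
from h import *
p,T,K=cam('top')
c=p['color'].astype(int)
red=(c[...,0]>130)&(c[...,1]<70)&(c[...,2]<70); red[:, :185]=0; red[:,210:]=0; red[:190]=0; red[210:]=0
ys,xs=np.nonzero(red); b=ray(T,K,xs.mean(),ys.mean(),.066); print(len(xs),xs.mean(),ys.mean(),'button',b)
l=ray(T,K,231,196.5,.085); print('lens',l, np.hypot(*(l-b)[:2]), np.degrees(np.arctan2(*(b-l)[1::-1])))
s=status.read_state(); print(R.from_rotvec(s['tcp_rot']).as_matrix().round(3)); 
pw,Tw,Kw=cam('wrist'); print(np.array(pw['mount']).round(3),Kw)
E
```

```text
54 198.22222222222223 198.66666666666666 button [0.53718189 0.22137603 0.066     ]
lens [0.54335252 0.13510562 0.085     ] 0.08649081507300145 94.09120085333406
[[-0.966  0.259  0.   ]
 [ 0.259  0.966  0.   ]
 [ 0.     0.    -1.   ]]
[[-0.001  0.953  0.304  0.078]
 [ 1.     0.001 -0.    -0.001]
 [-0.     0.304 -0.953 -0.14 ]
 [ 0.     0.     0.     1.   ]] [[277.58009237   0.         250.16971085]
 [  0.         277.58009237 187.36267406]
 [  0.           0.           1.        ]]
```

>>> drive_tool:
  rows:
    - [0,0,0,-0.03,-0.025,-0.015,1]
    - [0,0,0,-0.03,-0.025,-0.015,1]
    - [0,0,0,-0.03,-0.025,-0.015,1]
    - [0,0,0,-0.03,-0.025,-0.01,1]
    - [0,0,0,-0.03,-0.025,-0.01,1]
    - [0,0,0,-0.03,-0.025,-0.01,1]
    - [0,0,0,-0.03,-0.025,-0.01,1]
    - [0,0,0,-0.03,-0.025,-0.01,1]

```text
time: 1.67
tool_pos: [0.3552, 0.3954, 0.3269]
tcp_rot: [0.409, 3.114, 0.001]
wrist_force: [0.3, 0.7, -0.0]
width: 1.002
grip_force: 0.0
```

>>> drive_tool:
  rows:
    - [0,0,7,-0.025,-0.025,0,1]
    - [0,0,0,-0.03,-0.025,0,1]
    - [0,0,0,-0.03,-0.025,0,1]
    - [0,0,0,-0.03,-0.025,0,1]
    - [0,0,0,-0.03,-0.025,0,1]
    - [0,0,0,-0.03,-0.025,0,1]
    - [0,0,0,-0.03,-0.025,0,1]
    - [0,0,0,-0.02,-0.02,0,1]

```text
time: 2.33
tool_pos: [0.4951, 0.1312, 0.3264]
tcp_rot: [0.601, 3.082, -0.001]
wrist_force: [0.1, 0.7, -0.7]
width: 1.002
grip_force: 0.0
```

```bash
python3 - <<'E'
from h import *
s=status.read_state(); print(s['time'],s['tool_pos'],s['q'],R.from_rotvec(s['tcp_rot']).as_matrix().round(3))
p,T,K=cam('wrist'); save(p,'w1.png',s=1.5); print(proj(T,K,[.54,.145,.11]))
for t in ['camera','lens','release_button']:
    for m in masks_of(p,t): print(t,m['score'],m['bbox'])
E
```

```text
2.3333 [0.49514115 0.13116439 0.32640397] [ 2.10964398e-01 -9.42396911e-02  1.81758887e+00 -9.53571122e-04
  1.41710026e+00 -9.74369335e-01] [[-0.927  0.376  0.001]
 [ 0.376  0.927 -0.001]
 [-0.001 -0.    -1.   ]]
[272.59240561 187.14010451]
camera 0.61 [216.4, 115.1, 339.7, 215.7]
lens 0.72 [246.3, 156.9, 290.4, 205.8]
lens 0.68 [235.1, 237.0, 261.2, 262.1]
lens 0.63 [258.8, 55.1, 293.8, 87.7]
release_button 0.67 [245.0, 160.1, 289.6, 203.0]
release_button 0.53 [311.7, 148.3, 325.7, 163.9]
```

>>> drive_tool:
  rows:
    - [0,0,7,0,0,0,0.3]
    - [0,0,7,0,0,0,0.3]
    - [0,0,7,0,0,0,0.3]
    - [0,0,7,0,0,0,0.3]
    - [0,0,7,0,0,0,0.3]
    - [0,0,7,0,0,0,0.3]
    - [0,0,7,0,0,0,0]
    - [0,0,7,0,0,0,0]

```text
time: 3.2
tool_pos: [0.4932, 0.1356, 0.3262]
tcp_rot: [-1.981, -2.438, -0.001]
wrist_force: [0.3, -0.1, -0.3]
width: 0.032
grip_force: 0.0
```

>>> drive_tool:
  rows:
    - [0,0,7,0,0,0,0]
    - [0,0,7,0,0,0,0]
    - [0,0,7,0,0,0,0]
    - [0,0,7,0,0,0,0]
    - [0,0,7,0,0,0,0]
    - [0,0,7,0,0,0,0]
    - [0,0,7,0,0,0,0]
    - [0,0,7,0,0,0,0]

```text
time: 3.87
tool_pos: [0.4932, 0.1356, 0.3262]
tcp_rot: [-2.894, -1.222, -0.0]
wrist_force: [-0.6, -0.9, 0.8]
width: 0.001
grip_force: 0.0
```

>>> drive_tool:
  rows:
    - [0,0,7,0,0,0,0]
    - [0,0,7,0,0,0,0]
    - [0,0,7,0,0,0,0]
    - [0,0,7,0,0,0,0]
    - [0,0,7,0,0,0,0]
    - [0,0,7,0,0,0,0]
    - [0,0,0,0,0,0,0]

```text
time: 4.45
tool_pos: [0.4933, 0.1355, 0.3262]
tcp_rot: [-3.139, -0.109, 0.0]
wrist_force: [0.0, 0.2, -0.3]
width: 0.002
grip_force: 0.0
```

```bash
python3 - <<'E'
from h import *
s=status.read_state(); print(s['time'],s['tool_pos'],s['q'],s['width'],R.from_rotvec(s['tcp_rot']).as_matrix().round(3))
p,T,K=cam('wrist'); np.savez('w2.npz',c=p['color'],T=T,K=K)
print(proj(T,K,[.543,.135,.11]),proj(T,K,[.537,.221,.068]))
b=proj(T,K,[.543,.16,.08]).astype(int); x0=max(0,min(b[0]-130,252)); y0=max(0,min(b[1]-97,189)); print(x0,y0)
save(p,'w2.png',(x0,y0,x0+260,y0+195),3)
for t in ['camera','lens','release_button']:
    for m in masks_of(p,t): print(t,m['score'],m['bbox'])
E
```

```text
4.45 [0.49328187 0.13550224 0.32618858] [ 2.19028871e-01 -9.48072713e-02  1.81849186e+00  5.34794616e-04
  1.41783509e+00  1.72062444e+00] 0.0019950011145489295 [[ 0.998  0.069 -0.   ]
 [ 0.069 -0.998  0.001]
 [-0.    -0.001 -1.   ]]
[253.00670658 122.47747381] [191.14180308 120.14153507]
104 22
camera 0.84 [181.7, 79.7, 299.5, 152.8]
lens 0.71 [292.2, 21.3, 327.2, 54.4]
lens 0.64 [228.5, 93.9, 276.9, 143.6]
release_button 0.6 [186.0, 112.4, 198.7, 129.6]
release_button 0.2 [101.7, 194.2, 140.8, 229.4]
```

View pics/w2.png

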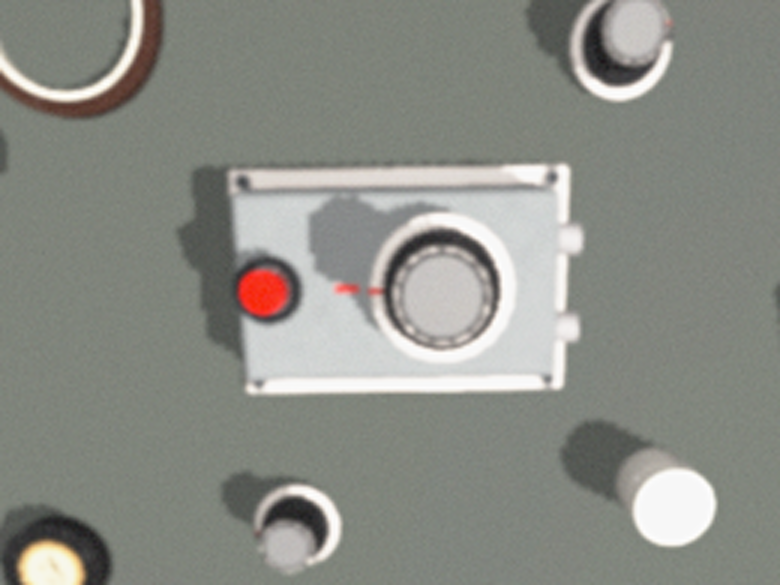

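The close crop shows the camera upright in view. The red button is at px (192,119), the lens face at (252,120) and the red mark at (225,118) towards the button. It is clearly bigger than the two loose lenses, so this is the right one.

```bash
python3 - <<'E'
from h import *
d=np.load('w2.npz'); T,K=d['T'],d['K']; c=d['c'].astype(int)
red=(c[...,0]>150)&(c[...,1]<90)&(c[...,2]<90); n,lab,st,ce=cv2.connectedComponentsWithStats(red.astype(np.uint8))
for i in range(1,n): print(st[i],ce[i])
b=ray(T,K,192.3,119,.068); l=ray(T,K,251.7,119.7,.110); print(b,l,np.hypot(*(l-b)[:2]), np.degrees(np.arctan2(*(b-l)[1::-1])))
# flange/mark points
print('ring mark',ray(T,K,104+375/3,22+291/3,.0605),'housing mark',ray(T,K,104+346/3,22+288/3,.045))
# base plate corners crop-> z .0
for q in [(230,168),(568,166),(565,387),(248,392)]: print(ray(T,K,104+q[0]/3,22+q[1]/3,.004).round(4))
# flange outline ellipse centre
print('flange', ray(T,K,104+443/3,22+287/3,.062))
E
```

```text
[29  6  7  8 43] [31.74418605  9.72093023]
[184 112  16  15 201] [191.25373134 119.00497512]
[221 117   2   2   3] [221.33333333 117.66666667]
[ 33 163  52  62 737] [ 58.77204885 192.51424695]
[ 16 171  41  65 776] [ 35.48969072 201.61597938]
[0.53866839 0.21939024 0.068     ] [0.54627467 0.13687299 0.11      ] 0.0828670771062889 95.26652862355913
ring mark [0.5416257  0.16873247 0.0605    ] housing mark [0.54097249 0.18413074 0.045     ]
[0.5944 0.2505 0.004 ]
[0.6073 0.0759 0.004 ]
[0.4926 0.0643 0.004 ]
[0.4776 0.2413 0.004 ]
flange [0.54575956 0.13667198 0.062     ]
```

>>> drive_tool:
  rows:
    - [0,0,0,0.0255,-0.041,0,0]
    - [0,0,0,0.0255,-0.041,0,0]
    - [0,0,0,0,0,0.04,0]
    - [0,0,0,0,0,0.04,0]
    - [0,0,0,0,0,0.04,0]
    - [0,0,0,0,0,0.04,0]
    - [0,0,0,0,0,0.04,0]
    - [0,0,0,0,0,0.03,0]

```text
time: 5.32
tool_pos: [0.5309, 0.2073, 0.0925]
tcp_rot: [3.139, 0.113, -0.005]
wrist_force: [0.6, 0.2, -0.1]
width: 0.002
grip_force: 0.0
```

>>> drive_tool:
  rows:
    - [0,0,0,0,0,0.01,0]
    - [0,0,0,0,0,0.004,0]
    - [0,0,0,0,0,0.003,0]
    - [0,0,0,0,0,0.003,0]
    - [0,0,0,0,0,0.002,0]
    - [0,0,0,0,0,0,0]

```text
time: 5.82
tool_pos: [0.5343, 0.208, 0.0759]
tcp_rot: [-3.139, -0.11, -0.005]
wrist_force: [-0.2, 0.2, 0.5]
width: -0.003
grip_force: 0.0
```

>>> drive_tool:
  rows:
    - [0,0,0,0.005,-0.0125,0,0]
    - [0,0,0,0,0,0,0]
    - [0,0,0,0,0,0,0]

```text
time: 6.07
tool_pos: [0.538, 0.2215, 0.0751]
tcp_rot: [-3.139, -0.111, -0.003]
wrist_force: [-0.1, -0.3, -0.6]
width: -0.001
grip_force: 0.0
```

>>> drive_tool:
  rows:
    - [0,0,0,0,0,0.004,0]
    - [0,0,0,0,0,0.003,0]
    - [0,0,0,0,0,0.002,0]
    - [0,0,0,0,0,0.0015,0]
    - [0,0,0,0,0,0.001,0]
    - [0,0,0,0,0,0,0]

```text
time: 6.57
tool_pos: [0.5372, 0.2205, 0.0626]
tcp_rot: [-3.139, -0.109, -0.001]
wrist_force: [0.2, 1.2, 0.7]
width: -0.002
grip_force: 0.8
```

>>> drive_tool:
  rows:
    - [0,0,0,0,0,0.001,0]
    - [0,0,0,0,0,0.0005,0]
    - [0,0,0,0,0,0,0]

```text
time: 6.82
tool_pos: [0.5373, 0.2205, 0.0619]
tcp_rot: [-3.139, -0.109, -0.001]
wrist_force: [-1.7, 1.1, 6.3]
width: 0.0
grip_force: 3.1
```

>>> drive_tool:
  rows:
    - [0,0,0,0,0,0.001,0]
    - [0,0,0,0,0,0,0]

```text
time: 6.98
tool_pos: [0.5373, 0.2206, 0.0617]
tcp_rot: [-3.139, -0.109, -0.001]
wrist_force: [-2.6, 0.7, 10.0]
width: -0.0
grip_force: 5.4
```

>>> drive_tool:
  rows:
    - [0,0,0,0,0,-0.01,0]
    - [0,0,0,0,0,-0.035,0]
    - [0,0,0,0,0,-0.035,0.5]
    - [0,0,0,0,0,-0.035,1]
    - [0,0,0,0,0,-0.025,1]
    - [0,0,0,0.002,0.028,0,1]
    - [0,0,0,0,0.028,0,1]
    - [0,0,0,0,0.028,0,1]

```text
time: 7.65
tool_pos: [0.5448, 0.1359, 0.2009]
tcp_rot: [3.139, 0.112, 0.001]
wrist_force: [0.2, -0.3, -0.5]
width: 0.847
grip_force: 0.0
```

>>> drive_tool:
  rows:
    - [0,0,0,0,0,0,1]
    - [0,0,0,0,0,0,1]

```text
time: 7.82
tool_pos: [0.5444, 0.1352, 0.1998]
tcp_rot: [3.139, 0.105, -0.002]
wrist_force: [-0.3, 0.0, 0.1]
width: 0.997
grip_force: 0.0
```

```bash
python3 - <<'E'
from h import *
s=status.read_state(); print(s['time'],s['tool_pos'],s['q'],s['width'],R.from_rotvec(s['tcp_rot']).as_matrix().round(3),s['torque'])
p,T,K=cam('wrist'); np.savez('w3.npz',c=p['color'],T=T,K=K)
b=proj(T,K,[.545,.16,.08]).astype(int); x0=max(0,min(b[0]-130,252)); y0=max(0,min(b[1]-97,189)); print(x0,y0)
save(p,'w3.png',(x0,y0,x0+260,y0+195),3)
for m in masks_of(p,'lens'): print(m['score'],m['bbox'])
E
```

```text
7.8167 [0.54437913 0.13518076 0.1998036 ] [ 1.99144231e-01  7.22661666e-02  1.88547896e+00 -2.66150151e-04
  1.18504000e+00  1.70295698e+00] 0.9965642995516224 [[ 0.998  0.067 -0.001]
 [ 0.067 -0.998 -0.   ]
 [-0.001  0.    -1.   ]] [0.0583177  0.00840739 0.00043929]
94 82
0.97 [216.5, 142.9, 282.5, 213.9]
0.93 [305.2, 44.5, 351.9, 84.9]
0.86 [169.2, 245.9, 204.1, 286.5]
```

View pics/w3.png

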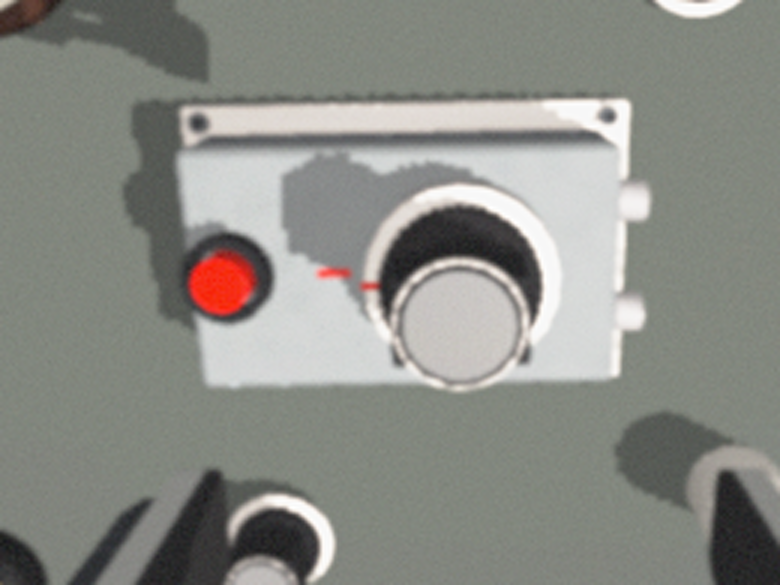

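The lens's top disc is centred at px (247,189), its flange mark at (217,177) and the pressed button at (168,176).

```bash
python3 - <<'E'
from h import *
d=np.load('w3.npz'); T,K=d['T'],d['K']
f=lambda x,y,z: ray(T,K,94+x/3,82+y/3,z)
print('top',f(460,322,.11),'R?',f(390,322,.11),f(530,322,.11))
print('flangeL/R',f(366,272,.063),f(560,272,.063))
m=f(370,286,.063); print('mark',m)
h=f(333,272,.045); print('hmark',h); print('button',f(222,284,.062))
for c in [(.5455,.1360)]: print(np.degrees(np.arctan2(m[1]-c[1],m[0]-c[0])),np.degrees(np.arctan2(h[1]-c[1],h[0]-c[0])))
a=f(395,352,.107);b=f(529,352,.107);print(a,b)
E
```

```text
top [0.54670956 0.13729936 0.11      ] R? [0.54536477 0.1576149  0.11      ] [0.54805438 0.11698348 0.11      ]
flangeL/R [0.54721954 0.17015105 0.063     ] [0.55162326 0.10363107 0.063     ]
mark [0.54231611 0.16862913 0.063     ]
hmark [0.5415569  0.18416954 0.045     ]
button [0.53936064 0.21991485 0.062     ]
95.57316742036323 94.67973312620508
[0.53505498 0.15600728 0.107     ] [0.53769319 0.11614999 0.107     ]
```

>>> drive_tool:
  rows:
    - [0,0,-2,0.002,-0.0017,0.02,1]
    - [0,0,0,0,0,0.025,1]
    - [0,0,0,0,0,0.025,1]
    - [0,0,0,0,0,0.025,1]
    - [0,0,0,0,0,0.02,1]
    - [0,0,0,0,0,0.008,1]
    - [0,0,0,0,0,0,1]

```text
time: 8.5
tool_pos: [0.5442, 0.139, 0.0742]
tcp_rot: [3.136, 0.166, -0.009]
wrist_force: [-0.4, 0.0, -0.1]
width: 1.003
grip_force: 0.0
```

```bash
cat > st.py <<'E'
from h import *
s=status.read_state(); M=R.from_rotvec(s['tcp_rot']).as_matrix()
print('t',s['time'],'p',s['tool_pos'].round(4),'F',s['wrist_force'].round(2),'tau',s['torque'].round(3),'w',round(s['width'],3),'g',s['grip_force'],'yyaw',np.degrees(np.arctan2(M[1,1],M[0,1])).round(2),'tilt',M[:2,2].round(4),'q',s['q'].round(2))
E
python3 st.py
```

```text
t 8.5 p [0.5442 0.139  0.0742] F [-0.42  0.01 -0.07] tau [-0.003  0.048  0.023] w 1.003 g 0.0 yyaw -83.93 tilt [-0.0058 -0.0011] q [0.21 0.2  1.99 0.   0.95 1.67]
```

>>> drive_tool:
  rows:
    - [0,0,0,0,0,-0.0005,1]
    - [0,0,0,0,0,0,1]

```text
time: 8.67
tool_pos: [0.5481, 0.1393, 0.0792]
tcp_rot: [-3.137, -0.165, -0.004]
wrist_force: [-0.2, 0.2, -0.3]
width: 1.003
grip_force: 0.0
```

```bash
python3 st.py
```

```text
t 8.6667 p [0.5481 0.1393 0.0792] F [-0.18  0.25 -0.26] tau [ 0.002 -0.002 -0.032] w 1.003 g 0.0 yyaw -83.97 tilt [0.0025 0.0006] q [0.2  0.2  1.98 0.   0.96 1.67]
```

>>> drive_tool:
  rows:
    - [0,0,0,0,0,0,1]
    - [0,0,0,0,0,0,1]
    - [0,0,0,0,0,0,1]
    - [0,0,0,0,0,0,1]

```text
time: 9.0
tool_pos: [0.5472, 0.1387, 0.0784]
tcp_rot: [-3.137, -0.164, -0.002]
wrist_force: [0.9, -0.9, -0.4]
width: 1.0
grip_force: 0.0
```

```bash
python3 st.py
```

```text
t 9.0 p [0.5472 0.1387 0.0784] F [ 0.89 -0.88 -0.42] tau [0.038 0.018 0.049] w 1.0 g 0.0 yyaw -84.0 tilt [0.0014 0.0003] q [0.2  0.2  1.99 0.   0.96 1.67]
```

>>> drive_tool:
  rows:
    - [0,0,0,-0.001,0.0015,0.003,1]
    - [0,0,0,0,0,0,0.7]
    - [0,0,0,0,0,0,0.55]
    - [0,0,0,0,0,0,0.4]
    - [0,0,0,0,0,0,0.4]
    - [0,0,0,0,0,0,0.4]
  force: 25

```text
time: 9.5
tool_pos: [0.546, 0.1371, 0.0747]
tcp_rot: [-3.137, -0.164, -0.0]
wrist_force: [0.8, -0.0, 0.7]
width: 0.486
grip_force: 26.6
```

```bash
python3 st.py
```

```text
t 9.5 p [0.546  0.1371 0.0747] F [ 0.76 -0.    0.65] tau [ 0.063  0.047 -0.002] w 0.486 g 26.603553593158722 yyaw -84.01 tilt [0.0001 0.0002] q [0.2  0.2  1.99 0.   0.95 1.67]
```

>>> drive_tool:
  rows:
    - [0,0,0,0,0,0,0.3]
    - [0,0,0,0,0,0,0.3]
    - [0,0,-1,0,0,0,0.3]
    - [0,0,-2,0,0,0,0.3]
    - [0,0,-2,0,0,0,0.3]
  force: 60

```text
time: 9.92
tool_pos: [0.5462, 0.1371, 0.0748]
tcp_rot: [-3.127, -0.305, -0.001]
wrist_force: [0.8, 1.0, 1.8]
width: 0.479
grip_force: 61.0
```

```bash
python3 st.py
```

```text
t 9.9167 p [0.5462 0.1371 0.0748] F [0.83 1.03 1.82] tau [ 0.103 -0.04  -0.089] w 0.479 g 61.0382616519928 yyaw -78.87 tilt [0.0006 0.0002] q [0.2  0.2  1.99 0.   0.95 1.58]
```

>>> drive_tool:
  rows:
    - [0,0,-4,0,0,0,0.3]
    - [0,0,-4,0,0,0,0.3]
    - [0,0,-4,0,0,0,0.3]
    - [0,0,-4,0,0,0,0.3]
    - [0,0,-4,0,0,0,0.3]
    - [0,0,-4,0,0,0,0.3]
    - [0,0,-4,0,0,0,0.3]
    - [0,0,-3,0,0,0,0.3]

```text
time: 10.58
tool_pos: [0.546, 0.1371, 0.0748]
tcp_rot: [-2.931, -1.132, -0.0]
wrist_force: [-0.4, 0.6, 2.2]
width: 0.485
grip_force: 61.1
```

```bash
python3 st.py
```

```text
t 10.5833 p [0.546  0.1371 0.0748] F [-0.36  0.62  2.24] tau [ 0.122  0.14  -0.085] w 0.485 g 61.07131004333496 yyaw -47.77 tilt [0.0002 0.0002] q [0.2  0.2  1.99 0.   0.95 1.04]
```

>>> drive_tool:
  rows:
    - [0,0,-2,0,0,0,0.3]
    - [0,0,-1,0,0,0,0.3]
    - [0,0,-1,0,0,0,0.3]

```text
time: 10.83
tool_pos: [0.5459, 0.1371, 0.0748]
tcp_rot: [-2.891, -1.229, -0.0]
wrist_force: [-0.5, 0.9, 3.4]
width: 0.486
grip_force: 61.1
```

```bash
python3 st.py
```

```text
t 10.8333 p [0.5459 0.1371 0.0748] F [-0.51  0.93  3.37] tau [ 0.11   0.191 -0.066] w 0.486 g 61.12307667732239 yyaw -43.94 tilt [-0.0001  0.0002] q [0.2  0.2  1.99 0.   0.95 0.97]
```

>>> drive_tool:
  rows:
    - [0,0,0,0,0,0,0.3]
    - [0,0,-1,0,0,0,0.3]
    - [0,0,-1,0,0,0,0.3]
    - [0,0,0,0,0,0,0.3]
  force: 22

```text
time: 11.17
tool_pos: [0.5459, 0.137, 0.0748]
tcp_rot: [-2.869, -1.279, -0.0]
wrist_force: [-2.0, 1.6, 5.1]
width: 0.488
grip_force: 61.3
```

```bash
python3 st.py
```

```text
t 11.1667 p [0.5459 0.137  0.0748] F [-2.01  1.57  5.12] tau [0.189 0.27  0.061] w 0.488 g 61.325955390930176 yyaw -41.93 tilt [0.0001 0.0001] q [0.2  0.2  1.99 0.   0.95 0.93]
```

>>> drive_tool:
  rows:
    - [0,0,-1,0,0,0,0.3]
    - [0,0,-1,0,0,0,0.3]
    - [0,0,0,0,0,0,0.3]

```text
time: 11.42
tool_pos: [0.5459, 0.1371, 0.0748]
tcp_rot: [-2.846, -1.33, -0.0]
wrist_force: [-1.2, 0.9, 5.2]
width: 0.483
grip_force: 61.4
```

```bash
python3 st.py
```

```text
t 11.4167 p [0.5459 0.1371 0.0748] F [-1.24  0.94  5.25] tau [0.293 0.38  0.106] w 0.483 g 61.4444375038147 yyaw -39.92 tilt [0.     0.0001] q [0.2  0.2  1.99 0.   0.95 0.9 ]
```

>>> drive_tool:
  rows:
    - [0,0,-1,0,0,0,0.3]
    - [0,0,-0.5,0,0,0,0.3]
    - [0,0,0,0,0,0,0.3]

```text
time: 11.67
tool_pos: [0.5459, 0.1371, 0.0748]
tcp_rot: [-2.829, -1.366, -0.0]
wrist_force: [-1.7, 0.9, 6.1]
width: 0.484
grip_force: 61.5
```

```bash
python3 st.py
```

```text
t 11.6667 p [0.5459 0.1371 0.0748] F [-1.69  0.86  6.11] tau [0.234 0.374 0.018] w 0.484 g 61.47485017776489 yyaw -38.47 tilt [0.     0.0002] q [0.2  0.2  1.99 0.   0.95 0.87]
```

>>> drive_tool:
  rows:
    - [0,0,-1,0,0,0,0.3]
    - [0,0,-1,0,0,0,0.3]
    - [0,0,0,0,0,0,0.3]

```text
time: 11.92
tool_pos: [0.5459, 0.1371, 0.0748]
tcp_rot: [-2.805, -1.415, -0.0]
wrist_force: [-1.0, 1.5, 6.0]
width: 0.48
grip_force: 61.5
```

```bash
python3 st.py
```

```text
t 11.9167 p [0.5459 0.1371 0.0748] F [-1.04  1.46  6.03] tau [0.298 0.376 0.124] w 0.48 g 61.46821618080139 yyaw -36.44 tilt [0.0001 0.0002] q [0.2  0.2  1.99 0.   0.95 0.84]
```

>>> drive_tool:
  rows:
    - [0,0,-1,0,0,0,0.3]
    - [0,0,-1,0,0,0,0.3]
    - [0,0,0,0,0,0,0.3]

```text
time: 12.17
tool_pos: [0.5457, 0.1371, 0.0748]
tcp_rot: [-2.779, -1.464, 0.0]
wrist_force: [-1.7, 1.7, 5.4]
width: 0.481
grip_force: 61.6
```

```bash
python3 st.py
```

```text
t 12.1667 p [0.5457 0.1371 0.0748] F [-1.69  1.72  5.37] tau [0.27  0.447 0.061] w 0.481 g 61.55464768409729 yyaw -34.45 tilt [-0.0004  0.0001] q [0.2  0.2  1.99 0.   0.95 0.8 ]
```

>>> drive_tool:
  rows:
    - [0,0,-1,0,0,0,0.3]
    - [0,0,-1,0,0,0,0.3]
    - [0,0,0,0,0,0,0.3]

```text
time: 12.42
tool_pos: [0.5452, 0.1372, 0.0748]
tcp_rot: [-2.753, -1.511, 0.002]
wrist_force: [-4.1, 1.7, 6.8]
width: 0.48
grip_force: 61.8
```

```bash
python3 st.py
```

```text
t 12.4167 p [0.5452 0.1372 0.0748] F [-4.13  1.72  6.75] tau [ 0.316  0.67  -0.055] w 0.48 g 61.77973687648773 yyaw -32.48 tilt [-0.0015  0.0003] q [0.2  0.2  1.99 0.   0.95 0.77]
```

>>> drive_tool:
  rows:
    - [0,0,-0.5,0,0,0,0.3]
    - [0,0,-0.5,0,0,0,0.3]
    - [0,0,0,0,0,0,0.3]

```text
time: 12.67
tool_pos: [0.5449, 0.1372, 0.0748]
tcp_rot: [-2.74, -1.534, 0.002]
wrist_force: [-5.0, 1.1, 8.2]
width: 0.486
grip_force: 61.9
```

```bash
python3 st.py
```

```text
t 12.6667 p [0.5449 0.1372 0.0748] F [-5.03  1.09  8.23] tau [ 0.356  0.79  -0.278] w 0.486 g 61.89919710159302 yyaw -31.51 tilt [-0.0021  0.0004] q [0.2  0.2  1.99 0.   0.95 0.75]
```

>>> drive_tool:
  rows:
    - [0,0,-0.5,0,0,0,0.3]
    - [0,0,0,0,0,0,0.3]

```text
time: 12.83
tool_pos: [0.5448, 0.1373, 0.0748]
tcp_rot: [-2.733, -1.546, 0.003]
wrist_force: [-5.6, 2.7, 7.9]
width: 0.483
grip_force: 62.0
```

```bash
python3 st.py
```

```text
t 12.8333 p [0.5448 0.1373 0.0748] F [-5.59  2.75  7.89] tau [ 0.362  0.828 -0.261] w 0.483 g 61.95983111858368 yyaw -31.02 tilt [-0.0024  0.0005] q [0.2  0.2  1.99 0.   0.95 0.74]
```

Twist is up about 0.35 Nm with a side force, so this is the stop. I'll ease back 1° and try a small lift.

>>> drive_tool:
  rows:
    - [0,0,1,0,0,0,0.3]
    - [0,0,0,0,0,-0.001,0.3]
    - [0,0,0,0,0,-0.001,0.3]
    - [0,0,0,0,0,0,0.3]

```text
time: 13.17
tool_pos: [0.5446, 0.1368, 0.0753]
tcp_rot: [-2.747, -1.523, 0.004]
wrist_force: [-2.1, 1.7, -3.1]
width: 0.48
grip_force: 60.5
```

```bash
python3 st.py
```

```text
t 13.1667 p [0.5446 0.1368 0.0753] F [-2.12  1.71 -3.06] tau [0.438 0.39  0.01 ] w 0.48 g 60.46741783618927 yyaw -31.98 tilt [-0.0025 -0.0004] q [0.2  0.2  1.99 0.   0.95 0.76]
```

>>> drive_tool:
  rows:
    - [0,0,0,0,0,-0.001,0.3]
    - [0,0,0,0,0,-0.001,0.3]
    - [0,0,0,0,0,0,0.3]

```text
time: 13.42
tool_pos: [0.5446, 0.1367, 0.0777]
tcp_rot: [-2.747, -1.523, 0.004]
wrist_force: [-3.9, 1.9, -4.8]
width: 0.479
grip_force: 60.3
```

```bash
python3 st.py
```

```text
t 13.4167 p [0.5446 0.1367 0.0777] F [-3.91  1.89 -4.79] tau [ 0.334  0.629 -0.079] w 0.479 g 60.253822803497314 yyaw -32.0 tilt [-0.0028 -0.0005] q [0.2  0.2  1.99 0.   0.96 0.76]
```

Lifting freely. Up in steps.

>>> drive_tool:
  rows:
    - [0,0,0,0,0,-0.002,0.3]
    - [0,0,0,0,0,-0.002,0.3]
    - [0,0,0,0,0,-0.002,0.3]
    - [0,0,0,0,0,0,0.3]

```text
time: 13.75
tool_pos: [0.5453, 0.1369, 0.0847]
tcp_rot: [-2.747, -1.523, 0.002]
wrist_force: [-4.7, 1.4, -4.1]
width: 0.485
grip_force: 60.3
```

```bash
python3 st.py
```

```text
t 13.75 p [0.5453 0.1369 0.0847] F [-4.73  1.41 -4.08] tau [ 0.317  0.965 -0.101] w 0.485 g 60.286046862602234 yyaw -32.0 tilt [-0.0013 -0.0002] q [0.2  0.19 1.98 0.   0.97 0.76]
```

>>> drive_tool:
  rows:
    - [0,0,0,0,0,-0.002,0.3]
    - [0,0,0,0,0,-0.002,0.3]
    - [0,0,0,0,0,-0.002,0.3]
    - [0,0,0,0,0,-0.002,0.3]
    - [0,0,0,0,0,-0.004,0.3]
    - [0,0,0,0,0,0,0.3]

```text
time: 14.25
tool_pos: [0.5471, 0.137, 0.098]
tcp_rot: [2.747, 1.523, 0.004]
wrist_force: [0.5, 1.1, -1.7]
width: 0.482
grip_force: 60.6
```

```bash
python3 st.py
```

```text
t 14.25 p [0.5471 0.137  0.098 ] F [ 0.52  1.09 -1.73] tau [ 0.001 -0.037  0.014] w 0.482 g 60.584678649902344 yyaw -32.0 tilt [0.0026 0.0003] q [ 0.2   0.17  1.97 -0.    0.99  0.76]
```

>>> drive_tool:
  rows:
    - [0,0,0,0,0,-0.03,0.3]
    - [0,0,0,0,0,-0.03,0.3]
    - [0,0,0,0,0,-0.03,0.3]
    - [0,0,0,0,0,-0.02,0.3]
    - [0,0,0,0,0,0,0.3]

```text
time: 14.67
tool_pos: [0.5498, 0.1377, 0.213]
tcp_rot: [2.745, 1.521, 0.017]
wrist_force: [0.8, 0.1, -2.1]
width: 0.481
grip_force: 60.7
```

```bash
python3 st.py; python3 - <<'E'
from h import *
p,T,K=cam('top'); c=[ray(T,K,u/1.5,v/1.5,.05) for u,v in [(471,302),(553,279),(576,350),(493,375)]]
for a in c: print(a.round(4))
c=np.array(c); print('centre',c.mean(0)); d=c[1]-c[0]; print(np.degrees(np.arctan2(d[1],d[0])), np.linalg.norm(c-np.roll(c,1,0),axis=1))
s=status.read_state(); M=R.from_rotvec(s['tcp_rot']).as_matrix(); t=c.mean(0)-s['tool_pos']; t[2]=0; print('tool shift',M.T@t)
E
```

```text
t 14.6667 p [0.5498 0.1377 0.213 ] F [ 0.76  0.15 -2.11] tau [ 0.017 -0.064 -0.025] w 0.481 g 60.70341467857361 yyaw -32.0 tilt [0.0111 0.0021] q [ 0.2   0.07  1.87 -0.    1.2   0.76]
[ 0.5394 -0.0826  0.05  ]
[ 0.584  -0.2273  0.05  ]
[ 0.46   -0.2673  0.05  ]
[ 0.4129 -0.1224  0.05  ]
centre [ 0.49905267 -0.17492318  0.05      ]
-72.87419197541172 [0.13258589 0.15134293 0.1303043  0.15232062]
tool shift [-0.29097838  0.12375669 -0.00076592]
```

>>> drive_tool:
  rows:
    - [0,0,0,-0.029,0.0123,0,0.3]
    - [0,0,0,-0.029,0.0123,0,0.3]
    - [0,0,0,-0.029,0.0123,0,0.3]
    - [0,0,0,-0.029,0.0123,0,0.3]
    - [0,0,0,-0.029,0.0123,0,0.3]
    - [0,0,0,-0.029,0.0123,0,0.3]
    - [0,0,0,-0.029,0.0123,0,0.3]
    - [0,0,0,-0.029,0.0123,0,0.3]

```text
time: 15.38
tool_pos: [0.5044, -0.1129, 0.2038]
tcp_rot: [-2.745, -1.522, 0.004]
wrist_force: [0.3, -0.4, -2.6]
width: 0.484
grip_force: 60.6
```

>>> drive_tool:
  rows:
    - [0,0,0,-0.029,0.0123,0,0.3]
    - [0,0,0,-0.029,0.0123,0,0.3]
    - [0,0,0,0,0,0,0.3]
    - [0,0,0,0,0,0,0.3]
    - [0,0,0,0,0,0,0.3]

```text
time: 15.8
tool_pos: [0.4954, -0.1736, 0.2045]
tcp_rot: [-2.746, -1.52, 0.003]
wrist_force: [-0.5, 0.5, -2.7]
width: 0.482
grip_force: 60.6
```

```bash
python3 st.py; python3 - <<'E'
from h import *
p,T,K=cam('wrist'); np.savez('w4.npz',T=T,K=K); save(p,'w4.png',s=1.5)
for a in [[.5394,-.0826,.05],[.584,-.2273,.05],[.46,-.2673,.05],[.4129,-.1224,.05]]: print(proj(T,K,a)*1.5)
E
```

```text
t 15.8 p [ 0.4954 -0.1736  0.2045] F [-0.47  0.55 -2.66] tau [-0.033 -0.026 -0.005] w 0.482 g 60.563979148864746 yyaw -32.06 tilt [-0.003   0.0018] q [-0.38  0.    1.95  0.    1.19  0.17]
[358.81257197 111.40301367]
[517.6757297  257.27070969]
[400.2981037 377.7913644]
[243.07218214 259.81402869]
```

View pics/w4.png

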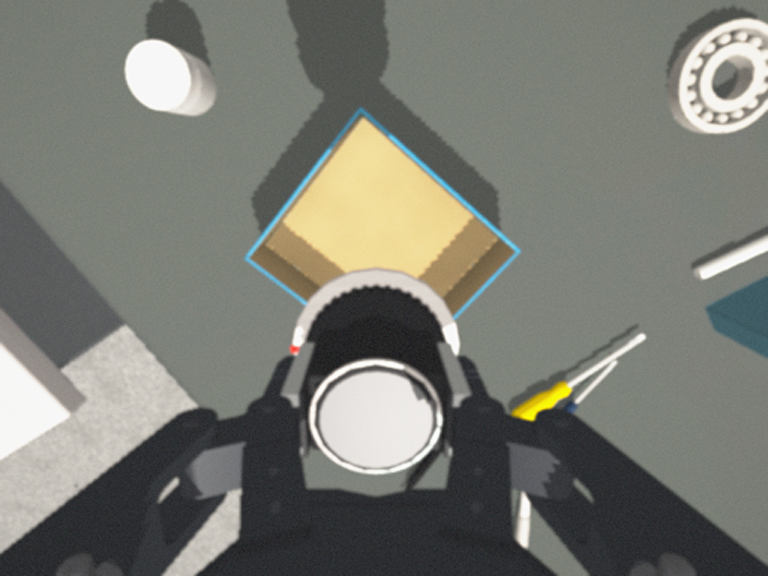

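The rim corners in the wrist picture, at (360,110), (519,251) and (247,259), match the predicted tray. The lens hangs upright between the pads. Lowering it.

>>> drive_tool:
  rows:
    - [0,0,0,0.0007,0.0038,0.02,0.3]
    - [0,0,0,0,0,0.03,0.3]
    - [0,0,0,0,0,0.03,0.3]
    - [0,0,0,0,0,0.03,0.3]
    - [0,0,0,0,0,0.025,0.3]
    - [0,0,0,0,0,0.015,0.3]
    - [0,0,0,0,0,0,0.3]
    - [0,0,0,0,0,0,0.3]

```text
time: 16.52
tool_pos: [0.4992, -0.1739, 0.0554]
tcp_rot: [-2.744, -1.524, 0.003]
wrist_force: [0.4, -0.1, -2.3]
width: 0.48
grip_force: 60.4
```

>>> drive_tool:
  rows:
    - [0,0,0,0,0,0,0.3]
    - [0,0,0,0,0,0,0.3]
    - [0,0,0,0,0,0,0.3]

```text
time: 16.77
tool_pos: [0.5017, -0.1759, 0.0584]
tcp_rot: [2.745, 1.522, 0.003]
wrist_force: [0.5, -0.0, -2.8]
width: 0.484
grip_force: 60.4
```

```bash
python3 st.py
```

```text
t 16.7667 p [ 0.5017 -0.1759  0.0584] F [ 0.53 -0.05 -2.8 ] tau [ 0.027 -0.001 -0.025] w 0.484 g 60.43548345565796 yyaw -31.97 tilt [ 0.0032 -0.0013] q [-0.38  0.17  2.07  0.    0.9   0.17]
```

Need about 29 mm more. I'll go 20 mm, then by feel.

>>> drive_tool:
  rows:
    - [0,0,0,0,0,0.008,0.3]
    - [0,0,0,0,0,0.007,0.3]
    - [0,0,0,0,0,0.005,0.3]
    - [0,0,0,0,0,0,0.3]
    - [0,0,0,0,0,0,0.3]
    - [0,0,0,0,0,0,0.3]
    - [0,0,0,0,0,0,0.3]

```text
time: 17.35
tool_pos: [0.5003, -0.1757, 0.0367]
tcp_rot: [2.748, 1.523, 0.0]
wrist_force: [0.7, 0.5, -2.4]
width: 0.48
grip_force: 60.5
```

```bash
python3 st.py
```

```text
t 17.35 p [ 0.5003 -0.1757  0.0367] F [ 0.7   0.48 -2.44] tau [-0.03  -0.018  0.006] w 0.48 g 60.48443913459778 yyaw -32.01 tilt [ 0.0002 -0.0001] q [-0.38  0.2   2.08  0.    0.86  0.17]
```

>>> drive_tool:
  rows:
    - [0,0,0,0,0,0.002,0.3]
    - [0,0,0,0,0,0.002,0.3]
    - [0,0,0,0,0,0.0015,0.3]
    - [0,0,0,0,0,0,0.3]
    - [0,0,0,0,0,0,0.3]

```text
time: 17.77
tool_pos: [0.5, -0.1755, 0.0309]
tcp_rot: [-2.747, -1.523, 0.0]
wrist_force: [0.9, 0.8, -2.5]
width: 0.484
grip_force: 60.5
```

```bash
python3 st.py
```

```text
t 17.7667 p [ 0.5    -0.1755  0.0309] F [ 0.85  0.83 -2.52] tau [-0.019 -0.019 -0.04 ] w 0.484 g 60.48514008522034 yyaw -32.0 tilt [-0.0004  0.0002] q [-0.38  0.21  2.08  0.    0.85  0.17]
```

>>> drive_tool:
  rows:
    - [0,0,0,0,0,0.001,0.3]
    - [0,0,0,0,0,0.0005,0.3]
    - [0,0,0,0,0,0,0.3]

```text
time: 18.02
tool_pos: [0.5002, -0.1756, 0.0296]
tcp_rot: [2.748, 1.523, 0.0]
wrist_force: [-0.7, -0.0, -2.7]
width: 0.485
grip_force: 60.8
```

```bash
python3 st.py
```

```text
t 18.0167 p [ 0.5002 -0.1756  0.0296] F [-0.73 -0.04 -2.67] tau [0.012 0.014 0.003] w 0.485 g 60.80238461494446 yyaw -32.0 tilt [ 0.0001 -0.0001] q [-0.38  0.21  2.09 -0.    0.85  0.17]
```

>>> drive_tool:
  rows:
    - [0,0,0,0,0,0.0005,0.3]
    - [0,0,0,0,0,0.0005,0.3]
    - [0,0,0,0,0,0,0.3]

```text
time: 18.27
tool_pos: [0.5003, -0.1756, 0.0295]
tcp_rot: [-2.748, -1.523, 0.0]
wrist_force: [-2.9, 1.8, 4.6]
width: 0.486
grip_force: 61.6
```

```bash
python3 st.py
```

```text
t 18.2667 p [ 0.5003 -0.1756  0.0295] F [-2.95  1.79  4.56] tau [ 0.269  0.535 -0.015] w 0.486 g 61.59904360771179 yyaw -32.0 tilt [-0.  0.] q [-0.38  0.21  2.09  0.    0.85  0.17]
```

Contact with the floor at about 5 N net. Releasing.

>>> drive_tool:
  rows:
    - [0,0,0,0,0,0,0.5]
    - [0,0,0,0,0,0,0.55]
    - [0,0,0,0,0,0,0.65]
    - [0,0,0,0,0,0,0.75]
    - [0,0,0,0,0,0,0.75]

```text
time: 18.68
tool_pos: [0.5003, -0.1756, 0.0286]
tcp_rot: [2.748, 1.523, 0.0]
wrist_force: [-0.2, -0.3, -0.3]
width: 0.748
grip_force: 0.0
```

```bash
python3 st.py
```

```text
t 18.6833 p [ 0.5003 -0.1756  0.0286] F [-0.2  -0.27 -0.3 ] tau [-0.061  0.057 -0.017] w 0.748 g 0.0 yyaw -32.0 tilt [ 0.0003 -0.0001] q [-0.38  0.21  2.09 -0.    0.85  0.17]
```

>>> drive_tool:
  rows:
    - [0,0,0,0,0,-0.01,0.75]
    - [0,0,0,0,0,-0.02,0.75]
    - [0,0,0,0,0,-0.03,0.75]
    - [0,0,0,0,0,-0.04,0.75]
    - [0,0,0,0,0,-0.04,0.75]
    - [0,0,0,0,0,-0.03,0.75]
    - [0,0,0,0,0,0,0.75]
    - [0,0,0,0,0,0,0.75]

```text
time: 19.35
tool_pos: [0.5021, -0.1764, 0.2024]
tcp_rot: [2.743, 1.521, 0.007]
wrist_force: [-0.3, 0.1, -0.4]
width: 0.752
grip_force: 0.0
```

```bash
python3 - <<'E'
from h import *
p,T,K=cam('wrist'); a=cv2.resize(p['color'],(400,300))
q,T2,K2=cam('side'); b=cv2.resize(q['color'][160:310,190:390],(400,300))
cv2.imwrite('pics/end.png',np.hstack([a,b])[:,:,::-1])
E
python3 st.py
```

```text
t 19.45 p [ 0.4995 -0.1753  0.1982] F [ 0.07 -0.25 -0.62] tau [ 0.037  0.044 -0.019] w 0.75 g 0.0 yyaw -32.0 tilt [-0.0009  0.0004] q [-0.38  0.01  1.95  0.    1.18  0.17]
```

View pics/end.png

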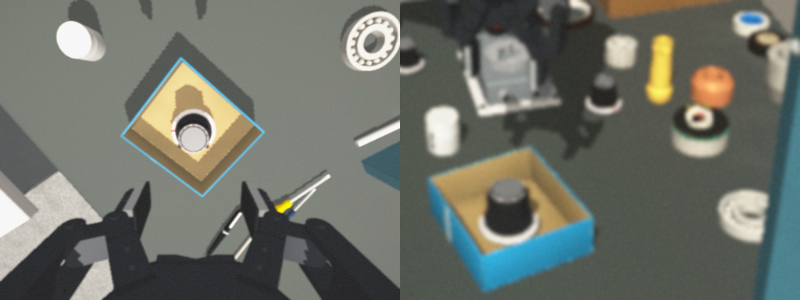

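The lens stands upright in the middle of the tray, at about (193,132) in the left half and (510,205) in the right half. The gripper is clear and the bystanders are where they were.

```bash
python3 -c "
from workcell import workorder; print(workorder.finish_job())"
```

```text
the job is handed in; nothing more can be done
None
```

The lens is off the camera and standing upright in the blue tray, released, with the button pressed fully down and the bystanders left alone; the job is handed in, but no verdict was returned.

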